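# Pliers back in their rack

### The job

Put the three loose pliers from the front half of the bench (red, black and blue handles) away in the flat wooden rack: each lying flat in the bay marked with the colour tile that matches its handles, lengthwise between the fins and centred in the bay, either way round. The red-handled screwdriver and the black-handled scriber do not belong in the rack: leave them where they lie, like the pliers at the back of the bench and on the wall.

Things in the scene. Friction and masses are not known exactly. Their poses are not given: they have to be found in the camera images.
- rack: fixed pale plywood board 184 x 190 mm, 8 thick (x -106 to +78), tiles along its -x edge. Three bays along x, centres at y = -60, 0, +60 mm; origin under the middle bay's middle. Between bays and outside: dark fins 26 long (|x| 45 to 71), 8 wide, 12 above the board, leaving 52 mm clear; bays are open above, at the ends and between the fins' two rows.
- tag_red: red tile, 18 x 42 x 3, fixed on the rack's front strip at the head of one bay; origin at the centre of its underside, level with the rack's board. Axes as the rack's: the middle of its bay lies 92 mm from the tile along its +x. Which bay has which tile varies.
- tag_black: black tile, 18 x 42 x 3, fixed on the rack's front strip at the head of one bay; origin at the centre of its underside, level with the rack's board. Axes as the rack's: the middle of its bay lies 92 mm from the tile along its +x. Which bay has which tile varies.
- tag_blue: blue tile, 18 x 42 x 3, fixed on the rack's front strip at the head of one bay; origin at the centre of its underside, level with the rack's board. Axes as the rack's: the middle of its bay lies 92 mm from the tile along its +x. Which bay has which tile varies.
- cutter_red_mid (a point): red-handled pliers (side cutter), 36 x 125 mm, lying flat, 13 thick. Point: middle of its length and width, half-way up (6.5 above what it lies on). y axis along its length: handles side by side from y = +7 to the +y end (36 wide together), pivot at y = -20, steel jaws to the -y end, about 18 wide. 0.1 kg, balances near the middle.
- pliers_black_mid (a point): black-handled flat-nose pliers, 38 x 135 mm, lying flat, 13 thick. Point: middle of its length and width, half-way up (6.5 above what it lies on). y axis along its length: handles side by side from y = +7 to the +y end (36 wide together), pivot at y = -20, steel jaws to the -y end, about 18 wide. 0.1 kg, balances near the middle.
- pliers_blue_mid (a point): blue-handled round-nose pliers, 37 x 130 mm (the nearer pair, not the one at the back right), lying flat, 13 thick. Point: middle of its length and width, half-way up (6.5 above what it lies on). y axis along its length: handles side by side from y = +7 to the +y end (36 wide together), pivot at y = -20, steel jaws to the -y end, about 18 wide. 0.1 kg, balances near the middle.
- driver_red_mid (a point): red-handled small screwdriver, 11 x 151 mm, lying flat; to be left alone. The point is at its middle, half-way up; y along its length.
- scriber_black_mid (a point): black-handled scriber (a thin pointed awl), 9 x 140 mm, lying flat; to be left alone. The point is at its middle, half-way up; y along its length.

How it is judged (in metres and radians):
At the end, for the whole second after the job is handed in: Each pliers lies at rest, flat on the board in the bay of its colour: middle within 15 mm along and 13 mm across of the bay's middle, under 11 mm above the board, within 0.2 rad of the bay's direction; screwdriver and scriber not moved over 25 mm (x of cutter_red_mid in the frame of tag_red between 0.077 and 0.107 m and y of cutter_red_mid in the frame of tag_red between -0.013 and 0.013 m and z of cutter_red_mid in the frame of tag_red below 0.011 m and angle between the y axis of cutter_red_mid and the x axis of tag_red, either way round below 0.2 rad and angle between each of cutter_red_mid, pliers_black_mid, pliers_blue_mid's own z axis and vertical below 0.1 rad and linear speed of each of cutter_red, pliers_black, pliers_blue below 0.02 m/s and x of pliers_black_mid in the frame of tag_black between 0.077 and 0.107 m and y of pliers_black_mid in the frame of tag_black between -0.013 and 0.013 m and z of pliers_black_mid in the frame of tag_black below 0.011 m and angle between the y axis of pliers_black_mid and the x axis of tag_black, either way round below 0.2 rad and x of pliers_blue_mid in the frame of tag_blue between 0.077 and 0.107 m and y of pliers_blue_mid in the frame of tag_blue between -0.013 and 0.013 m and z of pliers_blue_mid in the frame of tag_blue below 0.011 m and angle between the y axis of pliers_blue_mid and the x axis of tag_blue, either way round below 0.2 rad); the robot touches nothing.
It fails at once if the screwdriver is moved more than 25 mm (distance of driver_red_mid from where it was at the start of the episode above 0.025 m).
It fails at once if the scriber is moved more than 25 mm (distance of scriber_black_mid from where it was at the start of the episode above 0.025 m).
It also fails if it takes over 80 s, if anything falls off the work surface, if the arm or the gripper's body presses on something with over 40 N, if the wrist force passes 120 N, or if a joint passes its speed limit or range.

### The arm

A 7-joint arm with a two-finger parallel gripper is mounted at the origin on a cart in front of the work surface, level with it; the furniture and walls round the work are solid. World frame = base frame: x ahead of the robot, y to its left, z up, the work surface at z = 0. Lengths are in mm, angles in rad, forces in N, time in s.
With the tool pointing down it reaches from about 400 to 850 mm from the base axis. Payload 4.5 kg.
Tool frame: the origin (TCP) lies on the centre line of the jaws, within the pads' length; the fingertips stand env.tip_reach ahead of it and the grasp point (between the pads) lies 3 mm ahead of it (env.tip_reach is the distance from the TCP to the fingertips, in mm); y points along the fingers, x is the direction in which the jaws open and shut, and the axes are right-handed (so a half turn about y gives the same grasp; the last joint's range is limited). The gripper opens to 85 mm and grips with 20 to 120 N. Pads are 22 mm wide; open, the fingers measure 114 mm over their backs; the gripper's body (76 mm by 85 mm) begins 54 mm behind the grasp point. The pads swing forward as they close: fully open they stand 13 mm farther back than shut.
Start: joints at [1.327, 0.689, -0.195, 1.565, 0.157, 0.902, -0.215], TCP at [171.429, -601.053, 253.317] pointing down, gripper open.
Joint ranges: [-3.01, 3.01], [-0.46, 2.08], [-1.47, 1.51], [0.13, 2.56], [-1, 4.14], [0.04, 2.09], [-2.66, 2.66]. Speed limits (rad/s): [2.57, 2.57, 3.14, 3.14, 3.14, 3.14, 3.14].

### API

Orientations are given as a 3x3 rotation matrix whose columns are the frame's x, y, z axes.
In Python, from workcell import env, solver, vision, job, nets gives the robot as it stands. Calls block until the motion is done:
- env.reach(position, orientation): joint-space move of the TCP to a pose.
- env.move_straight(position, vel=150, orientation=None, stop_force=None): straight line of the TCP; orientation=None keeps the orientation; vel is the mean speed in mm/s. With stop_force (N) it stops when the force on the tool has changed by that much, and returns True; else False.
- env.set_joints(angles): joint-space move.
- env.command_gripper(opening): finger opening in mm; the grip force is fixed at half the most; returns when the fingers have stopped.
- env.wait(seconds).
- solver.solve_ik(position, orientation): joint angles nearest the present ones, or None.
- env.sense(): the state.
- vision.grab_frame(name): name is "scene" or "top" or "wrist"; returns (picture, depth): 480x640x3 uint8, blue, green, red; 480x640 float32, mm along the optical axis (not along the pixel's ray), 0 where there is no reading.
- vision.calibration(name): a dict with "fov_y" (degrees; the focal length in pixels is half the picture's height over the tangent of half this angle, whatever the lens; pixels are square), "cx", "cy" (the principal point, pixels), "world_to_cam" (4x4, takes a point from world to camera coordinates); the wrist camera has in their place "mount" (4x4, takes a point from camera to tool coordinates, whose origin is the TCP and whose axes are the tool frame's). Camera axes: x right, y down, z forward; pixel columns grow to the right and rows downward; lengths in mm; the calibration is good to about 2 mm. A picture is of the moment at which its call begins: read the wrist's pose just before it. calibration takes no time and is no camera call.
A pose or a line that the arm cannot do raises env.MotionError and nothing moves.
- job.finish_job(): hands the job in, once; it reports no verdict.
Trained networks look in the newest picture that a camera, given by its name, has taken for a name from the list of things; names that differ only in an ending like _2 or _b are one class to them, and where a whole thing is asked for, a point or a joint stands for the part that bears it (a point fixed in the world has none). Each returns a list of dicts, best first, with "p" (0 to 1); they miss things now and then, are a little off and sometimes report something else, mostly with a low value. They report only what shows in the picture. A call takes as long as a camera call.
- nets.boxes_of(thing, camera): "point" ([row, column] in pixels, amid what is visible of it).
The state is a dict: "t": time; "joint_positions": joint angles; "joint_velocities": joint speeds; "joint_torque": joint torques, N m; "ee_pos": TCP position; "tcp_rot": TCP orientation; "wrist_force": force on the tool from outside, world axes, zero at the start; "torque": the same for the moment, N m; "gripper_width": finger opening in mm.
Only numpy, scipy, OpenCV 4.12 (cv2) and the standard library are available. Lean on these libraries where they do the work, as an engineer would, in place of code of your own. Each camera call takes 0.05 s, during which the arm holds its last target.

## Working session

There is one attempt and no reset: what is moved stays moved. The work goes in short steps, each a Python script; the robot and the scene stay as the last script left them, time stands still between calls to the robot, and variables do not carry over. Pictures are saved under pics/ and viewed, and the job is handed in when it is done.

```bash
ls; mkdir -p pics; python3 - <<'E'
from workcell import env, solver, vision, job, nets
import cv2
for n in ["scene","top","wrist"]:
    p,d=vision.grab_frame(n); cv2.imwrite(f"pics/{n}0.png",p)
    print(n,vision.calibration(n))
    for t in ["rack","tag_red","tag_black","tag_blue","cutter_red_mid","pliers_black_mid","pliers_blue_mid","driver_red_mid","scriber_black_mid"]:
        if n=="top": print(t,[(r["point"],round(r["p"],2)) for r in nets.boxes_of(t,n)[:4]])
print(env.sense()["t"],env.tip_reach, env.sense()["tcp_rot"])
E
```

```text
pics
scene {'fov_y': 45.07981892099386, 'cx': 316.4905138828002, 'cy': 244.18065315043873, 'world_to_cam': array([[-5.79058121e-01, -8.15278165e-01,  3.63396281e-03,
         9.02812697e+01],
       [-5.57588653e-01,  3.92772273e-01, -7.31317192e-01,
         4.36891123e+02],
       [ 5.94799619e-01, -4.25501416e-01, -6.82027829e-01,
         4.55594357e+02],
       [ 0.00000000e+00,  0.00000000e+00,  0.00000000e+00,
         1.00000000e+00]])}
top {'fov_y': 50.530957520149684, 'cx': 322.7071199031525, 'cy': 239.3059336573029, 'world_to_cam': array([[-2.54261583e-02, -9.99676501e-01, -6.35488669e-04,
        -2.21951751e+02],
       [-9.76465478e-01,  2.49719806e-02, -2.14223180e-01,
         5.43789717e+02],
       [ 2.14169748e-01, -4.82633973e-03, -9.76784534e-01,
         7.69601856e+02],
       [ 0.00000000e+00,  0.00000000e+00,  0.00000000e+00,
         1.00000000e+00]])}
rack [([210.3, 266.9], 0.79), ([217.8, 422.3], 0.38)]
tag_red [([261.7, 300.4], 0.49)]
tag_black [([260.3, 261.8], 0.56)]
tag_blue [([254.8, 228.6], 0.51)]
cutter_red_mid [([258.8, 422.6], 0.73)]
pliers_black_mid [([298.0, 435.5], 0.84)]
pliers_blue_mid [([295.4, 435.0], 0.45)]
driver_red_mid [([315.4, 258.7], 0.74)]
scriber_black_mid [([174.2, 407.2], 0.69), ([258.7, 261.8], 0.57)]
wrist {'fov_y': 68.09179380023345, 'cx': 319.9988176780163, 'cy': 241.2808655914012, 'mount': array([[ 9.99999112e-01, -8.87757974e-04,  9.94382436e-04,
         9.57913823e-01],
       [-1.21736558e-03, -3.04291979e-01,  9.52578033e-01,
        -1.19924911e+02],
       [-5.43076146e-04, -9.52578398e-01, -3.04292789e-01,
         7.81118244e+01],
       [ 0.00000000e+00,  0.00000000e+00,  0.00000000e+00,
         1.00000000e+00]])}
0.6 22.0 [[ 2.74305778e-01  7.80774379e-06  9.61642522e-01]
 [-9.61642521e-01 -4.40902925e-05  2.74305778e-01]
 [ 4.45408093e-05 -9.99999999e-01 -4.58596357e-06]]
```

View pics/top0.png

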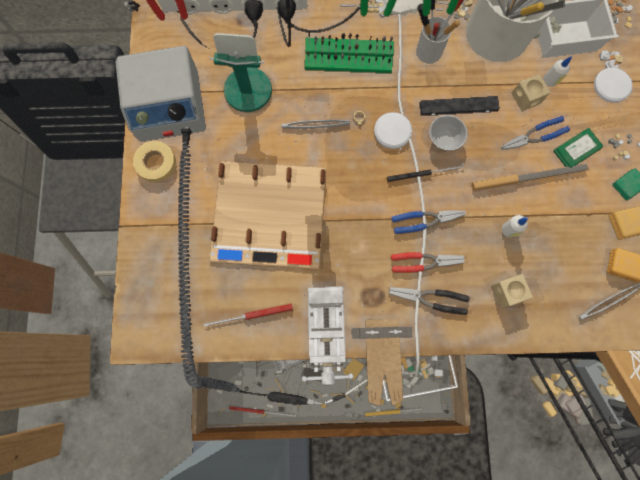

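View pics/scene0.png

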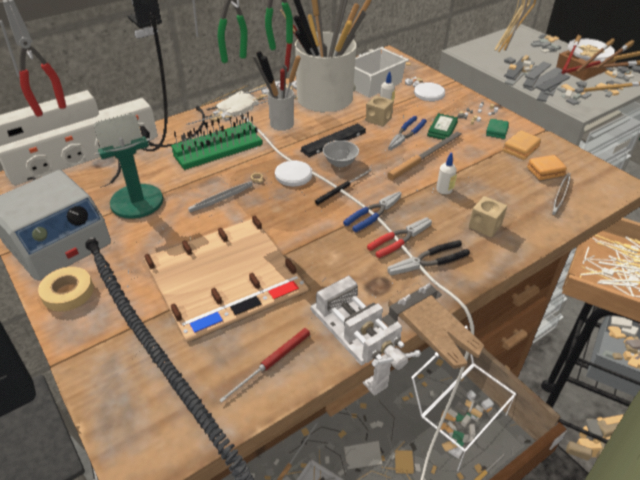

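View pics/wrist0.png

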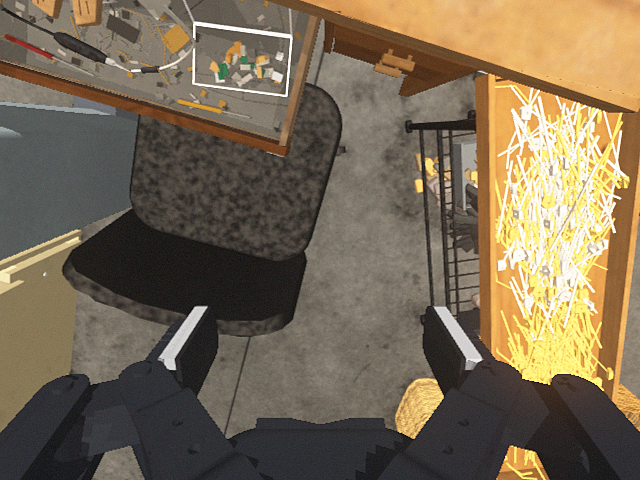

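```bash
cat > h.py <<'E'
from workcell import env, solver, vision, job, nets
import numpy as np, cv2
def cam(n, s=None):
    c=vision.calibration(n); f=240/np.tan(np.radians(c["fov_y"]/2))
    if n=="wrist":
        s=s or env.sense(); T=np.eye(4); T[:3,:3]=s["tcp_rot"]; T[:3,3]=s["ee_pos"]; T=T@c["mount"]
    else: T=np.linalg.inv(c["world_to_cam"])
    return c,f,T
def ray(n,rc,z,s=None):
    c,f,T=cam(n,s); r,q=rc
    d=T[:3,:3]@np.array([(q-c["cx"])/f,(r-c["cy"])/f,1]); o=T[:3,3]
    return o+d*(z-o[2])/d[2]
def cloud(n,depth,s=None):
    c,f,T=cam(n,s); r,q=np.mgrid[:480,:640]
    P=np.stack([(q-c["cx"])/f*depth,(r-c["cy"])/f*depth,depth],-1)
    return P@T[:3,:3].T+T[:3,3]
def R(a):  # tool down, jaws open along angle a in xy
    x=np.array([np.cos(a),np.sin(a),0]); y=np.array([0,0,-1.]); return np.stack([x,y,np.cross(x,y)],1)
E
python3 - <<'E'
from h import *
p,d=vision.grab_frame("top"); np.save("d0.npy",d)
for n,rc,z in [("tag_red",(259,300),11),("tag_blk",(257,265),11),("tag_blue",(254,230),11),("red",(262,428),6),("blk",(300,430),6),("blu",(222,428),6),("drv",(315,250),5),("scr",(174,426),5)]:
    print(n,ray("top",rc,z).round(0), cloud("top",d)[rc].round(0))
s=env.sense(); print(s["gripper_width"],env.tip_reach)
P=cloud("top",d)
print([P[r,428].round(0)[2] for r in range(200,320,6)])
import numpy as np
for a in (np.pi/2,0): 
  for p in [(470,-380,250),(540,-380,250),(500,-100,250),(480,-240,250)]:
    for k in (a,a+np.pi): print(p,round(k,2), solver.solve_ik(p,R(k)))
E
```

```text
tag_red [ 515. -196.   11.] [ 515. -196.    9.]
tag_blk [ 520. -136.   11.] [ 521. -136.    8.]
tag_blue [527. -76.  11.] [527. -76.  11.]
red [ 505. -416.    6.] [ 507. -418.   -3.]
blk [ 440. -415.    6.] [ 440. -416.   -1.]
blu [ 576. -421.    6.] [ 577. -422.    0.]
drv [ 423. -110.    5.] [ 422. -111.   11.]
scr [ 665. -424.    5.] [ 664. -423.    8.]
85.21844301064985 22.0
[np.float64(1.0), np.float64(-2.0), np.float64(10.0), np.float64(-8.0), np.float64(9.0), np.float64(-2.0), np.float64(-2.0), np.float64(-4.0), np.float64(-1.0), np.float64(11.0), np.float64(-4.0), np.float64(7.0), np.float64(-0.0), np.float64(-2.0), np.float64(-2.0), np.float64(9.0), np.float64(0.0), np.float64(8.0), np.float64(-0.0), np.float64(1.0)]
(470, -380, 250) 1.57 [ 1.09853374  0.81531878 -0.9503023   1.61295276  0.72596511  1.10204439
  1.52325931]
(470, -380, 250) 4.71 [ 0.65252292  0.6611587  -0.08556129  1.63777876  0.07017106  0.84565378
 -1.0324507 ]
(540, -380, 250) 1.57 [ 0.98693488  0.88525025 -0.94083337  1.43096348  0.73605581  1.1989591
  1.52470079]
(540, -380, 250) 4.71 [ 0.58175415  0.
[... 664 characters left out ...]
33397  1.65261423 -0.32365056  0.85926321
 -2.23404223]
(540, -380, 250) 0 [ 0.79826275  0.77583353 -0.50079908  1.44236714  0.40393314  1.02648687
  0.20796179]
(540, -380, 250) 3.14 [ 0.34213886  0.77266933  0.39777101  1.47069441 -0.33498433  0.96578649
 -2.31174388]
(500, -100, 250) 0 [ 0.42619     0.57887323 -0.50673225  1.90229338  0.39557138  0.76016112
 -0.30264446]
(500, -100, 250) 3.14 [-0.17895402  0.58658108  0.46387923  1.93270163 -0.38933719  0.71081644
 -2.62431403]
(480, -240, 250) 0 [ 0.68463759  0.61126636 -0.50127089  1.82678905  0.39323391  0.80341417
 -0.01757643]
(480, -240, 250) 3.14 [ 0.13619764  0.60850678  0.39952116  1.85521408 -0.3344967   0.74409764
 -2.42156161]
```

```bash
python3 - <<'E'
from h import *
import json
for k,(p,a) in {"A":((508,-365,220),0),"B":((640,-140,250),-np.pi/2)}.items():
    env.reach(p,R(a)); env.wait(0.2); s=env.sense(); p,d=vision.grab_frame("wrist"); cv2.imwrite(f"pics/w{k}.png",p); np.save(f"d{k}.npy",d)
    json.dump({q:np.array(s[q]).tolist() for q in("ee_pos","tcp_rot")},open(f"s{k}.json","w"))
    for t in ["tag_red","tag_black","tag_blue","cutter_red_mid","pliers_black_mid","pliers_blue_mid","scriber_black_mid"]:
        print(k,t,[(r["point"],round(r["p"],2),ray("wrist",r["point"],8,s).round(0)) for r in nets.boxes_of(t,"wrist")[:2]])
print(s["t"])
E
```

```text
A tag_red [([18.1, 328.4], 0.64, array([ 515., -204.,    8.]))]
A tag_black []
A tag_blue [([242.4, 478.0], 0.4, array([ 662., -397.,    8.]))]
A cutter_red_mid [([247.8, 323.3], 0.98, array([ 511., -403.,    8.]))]
A pliers_black_mid [([264.0, 265.1], 0.9, array([ 452., -420.,    8.]))]
A pliers_blue_mid [([255.8, 397.2], 0.67, array([ 584., -411.,    8.]))]
A scriber_black_mid [([239.1, 476.7], 0.56, array([ 661., -394.,    8.]))]
B tag_red [([314.2, 368.1], 0.88, array([ 515., -197.,    8.]))]
B tag_black []
B tag_blue []
B cutter_red_mid [([315.8, 551.5], 0.66, array([ 512., -408.,    8.])), ([311.1, 367.9], 0.16, array([ 519., -197.,    8.]))]
B pliers_black_mid [([358.9, 541.2], 0.63, array([ 454., -407.,    8.]))]
B pliers_blue_mid [([256.7, 569.0], 0.81, array([ 584., -413.,    8.]))]
B scriber_black_mid [([183.5, 568.4], 0.6, array([ 664., -395.,    8.]))]
4.4083
```

View pics/wA.png

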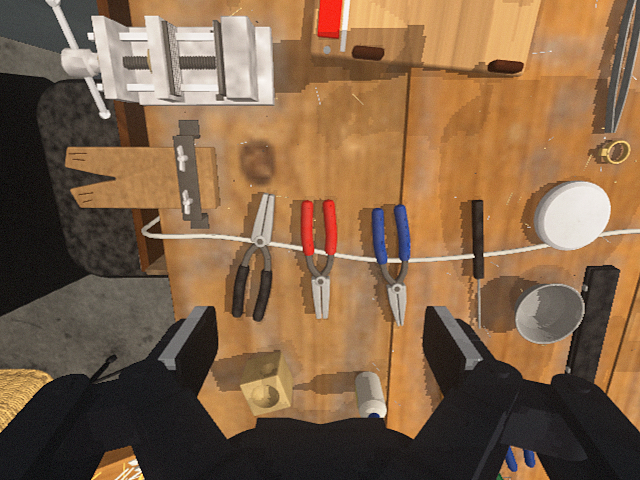

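View pics/wB.png

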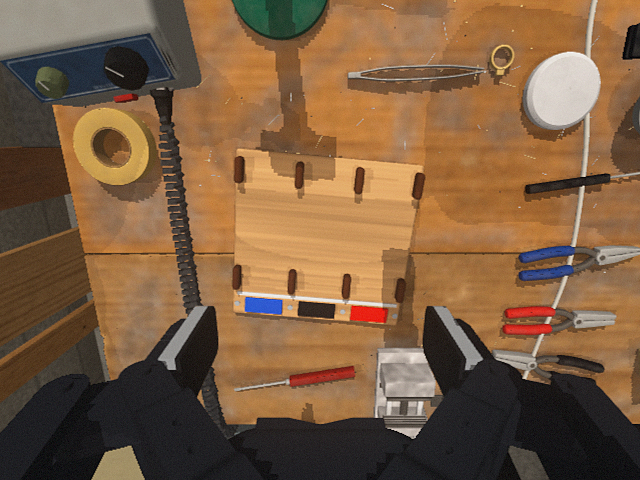

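```bash
python3 - <<'E'
import cv2
p=cv2.imread("pics/wA.png")[180:335,220:420]
cv2.imwrite("pics/wAz.png",cv2.resize(p,None,fx=3.8,fy=3.8,interpolation=cv2.INTER_CUBIC))
p=cv2.imread("pics/wB.png")[140:330,220:440]
cv2.imwrite("pics/wBz.png",cv2.resize(p,None,fx=3,fy=3,interpolation=cv2.INTER_CUBIC))
E
```

```text
(no output)
```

View pics/wAz.png

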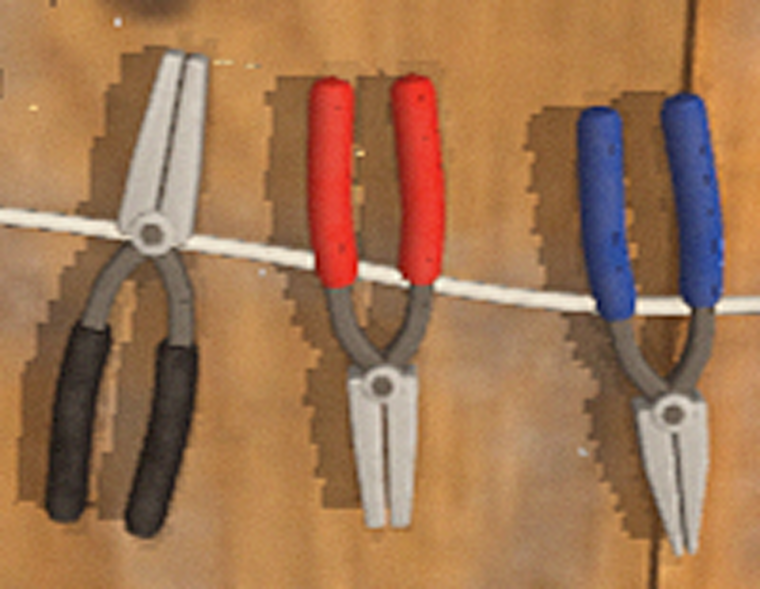

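View pics/wBz.png

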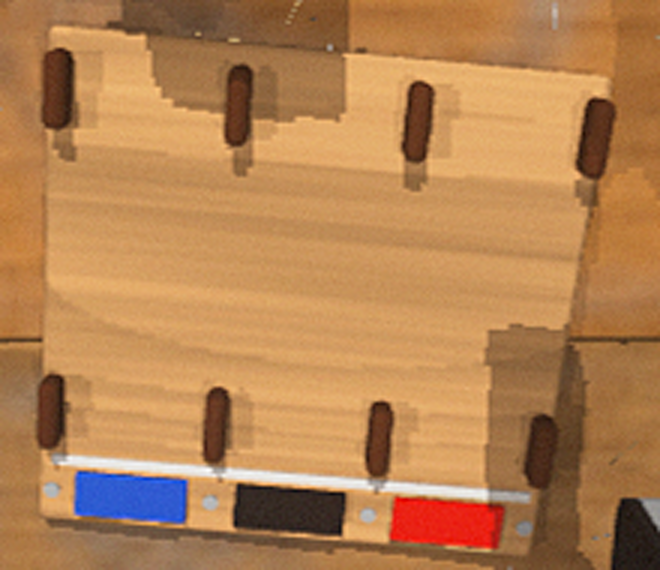

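```bash
python3 - <<'E'
from h import *
import json
sA=json.load(open("sA.json")); sB=json.load(open("sB.json"))
z=lambda c,r,k,o:(r/k+o[1]-.4,c/k+o[0]-.4)
A=lambda c,r,h:ray("wrist",z(c,r,3.8,(220,180)),h,sA)[:2]
B=lambda c,r,h:ray("wrist",z(c,r,3,(220,140)),h,sB)[:2]
for n,t,h,p in [("black",(185,53),[(65,521),(143,536)],(150,233)),("red",(388,526),[(332,80),(412,76)],(382,385)),("blue",(685,553),[(600,110),(685,97)],(673,413))]:
    T=A(*t,7);H=(A(*h[0],7)+A(*h[1],7))/2;P=A(*p,13);L=H-T;u=L/np.linalg.norm(L);m=(H+T)/2
    print(n,"mid",m.round(1),"len",np.linalg.norm(L).round(1),"ang",np.arctan2(u[1],u[0]).round(3),"pivot y",((P-m)@u).round(1),"perp",((P-m)@[-u[1],u[0]]).round(1))
t=[B(131,499,11),B(289,510,11),B(447,523,11)]
for q in t: print("tile",q.round(1))
v=t[0]-t[2]; print("rack yaw",np.arctan2(-v[0],v[1]),np.linalg.norm(v))
src=np.array([B(48,28,8),B(608,77,8),B(530,553,8),B(42,517,8)]); print(src.round(1))
dst=np.array([[78,95],[78,-95],[-106,-95],[-106,95]],float)
a,b=src.mean(0),dst.mean(0); U,S,V=np.linalg.svd((dst-b).T@(src-a)); Q=(U@V).T
o=a-Q@b; print("rack origin",o.round(1),"yaw",np.arctan2(Q[1,0],Q[0,0]), "res",(src-(dst@Q.T+o)).round(1))
print([ (o+Q@[-92,y]).round(1) for y in(60,0,-60)])
E
```

```text
black mid [ 445.2 -413.4] len 136.2 ang -1.784 pivot y -22.0 perp -0.5
red mid [ 507.8 -416.4] len 126.2 ang 1.601 pivot y -17.7 perp 0.2
blue mid [ 583.4 -424.2] len 129.7 ang 1.719 pivot y -18.4 perp 0.7
tile [527.2 -78.3]
tile [ 522.4 -137.6]
tile [ 516.8 -197.3]
rack yaw -0.08759431475972865 119.43511028523943
[[ 698.3  -59.2]
 [ 682.1 -244.9]
 [ 502.  -230.3]
 [ 518.1  -43.6]]
rack origin [ 614.1 -145.7] yaw -0.0851109010716775 res [[-1.5 -1.6]
 [-1.6  2.1]
 [ 1.6  1. ]
 [ 1.5 -1.6]]
[array([527.5, -78.1]), array([ 522.4, -137.8]), array([ 517.3, -197.6])]
```

```bash
python3 - <<'E'
from h import *
env.command_gripper(36); print(env.tip_reach, env.sense()["gripper_width"])
env.reach((530,-310,120),R(0))
print(env.move_straight((530,-310,40),vel=150)); 
print(env.move_straight((530,-310,5),vel=25,stop_force=4)); s=env.sense(); print(s["ee_pos"],s["wrist_force"],s["t"])
env.move_straight((530,-310,60)); 
E
```

```text
22.0 36.34955462735672
False
True
[ 529.93279094 -309.93445918   21.11956526] [0.01420125 0.37140133 6.15514873] 8.1417
```

```bash
cat >> h.py <<'E'
YAW=-0.086
TILE={"red":(517.0,-197.4),"black":(522.4,-137.7),"blue":(527.3,-78.2)}
def bay(c): return np.array(TILE[c])+92*np.array([np.cos(YAW),np.sin(YAW)])
def pick(m,ang,a,off=14,w=56):
    u=np.array([np.cos(ang),np.sin(ang)]); g=np.array(m)+off*u
    env.command_gripper(w)
    env.reach((*g,110),R(a)); env.move_straight((*g,24.5),vel=120); 
    env.command_gripper(20); s=env.sense(); print("grip",s["gripper_width"],s["wrist_force"].round(1) if hasattr(s["wrist_force"],"round") else s["wrist_force"])
    env.move_straight((*g,140),vel=200); print("lifted",env.sense()["gripper_width"])
def place(c,ang,a,off=14):
    af=YAW-np.pi/2; u=ang+af-a; u=np.array([np.cos(u),np.sin(u)]); g=bay(c)+off*u
    env.reach((*g,140),R(af)); env.move_straight((*g,45),vel=150)
    print("touch",env.move_straight((*g,31),vel=30,stop_force=5),env.sense()["ee_pos"],env.sense()["gripper_width"])
    env.command_gripper(46); env.move_straight((*g,110),vel=150)
def go(c,m,ang):
    a=ang-np.pi/2
    if a<-np.pi/2: a+=np.pi
    pick(m,ang,a); place(c,ang,a); print("t",env.sense()["t"])
E
python3 - <<'E'
from h import *
go("black",(445.2,-413.4),-1.784)
p,d=vision.grab_frame("top"); cv2.imwrite("pics/top1.png",p[130:340,190:500].repeat(2,0).repeat(2,1))
E
```

```text
grip 35.26013372746744 [-0.   0.2  5.7]
lifted 35.79068973669563
touch True [ 600.61383046 -144.44850516   33.89052621] 35.305007798578494
t 14.9583
```

View pics/top1.png

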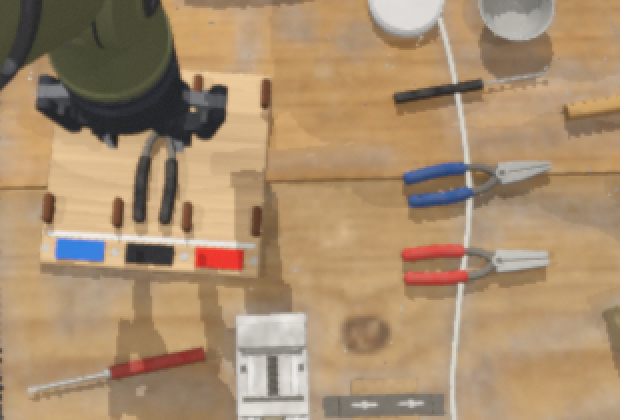

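Black lies in the black bay (handles at about (155,190) in this crop), and red and blue haven't moved. I'll carry on with those.

```bash
python3 - <<'E'
from h import *
go("red",(507.8,-416.4),1.601)
go("blue",(583.4,-424.2),1.719)
import json
env.reach((640,-140,250),R(-np.pi/2)); env.wait(0.2); s=env.sense(); p,d=vision.grab_frame("wrist"); cv2.imwrite("pics/wC.png",p)
json.dump({q:np.array(s[q]).tolist() for q in("ee_pos","tcp_rot")},open("sC.json","w"))
cv2.imwrite("pics/wCz.png",cv2.resize(p[140:330,220:440],None,fx=3,fy=3,interpolation=cv2.INTER_CUBIC)); print(s["t"])
E
```

```text
grip 33.21161177528866 [-0.2  0.7  5.7]
lifted 33.43342641059319
touch True [ 623.08384546 -206.65289469   33.94795247] 33.17016304955646
t 22.1833
grip 34.44215310723737 [-0.6  0.7  5.7]
lifted 34.233216210485445
touch True [633.38722828 -87.37633307  34.1008733 ] 34.35349554399295
t 29.7167
30.5667
```

View pics/wCz.png

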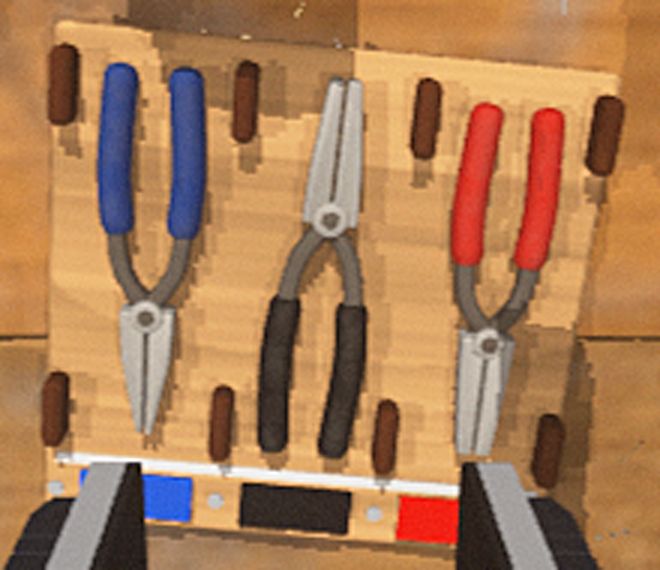

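View pics/wC.png

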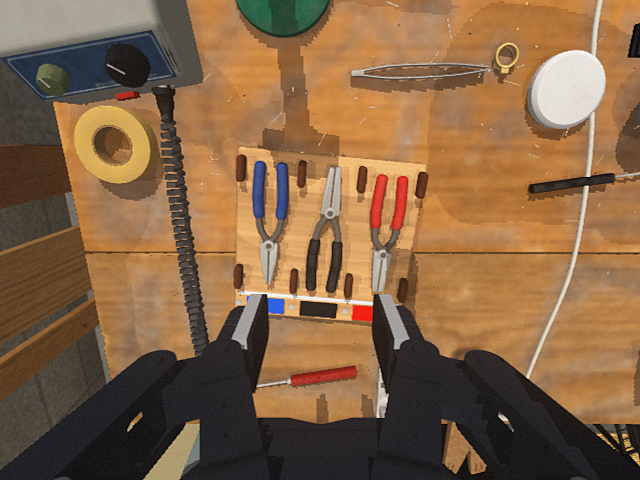

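```bash
python3 - <<'E'
from h import *
import json
s=json.load(open("sC.json"))
B=lambda c,r,h:ray("wrist",(r/3+140-.4,c/3+220-.4),h,s)[:2]
Q=np.array([[np.cos(YAW),np.sin(YAW)],[-np.sin(YAW),np.cos(YAW)]])
print("black tile",B(295,509,11), "was",TILE["black"])
for n,t,h in [("blue",(148,432),[(121,68),(187,73)]),("black",(345,80),[(272,450),(332,456)]),("red",(473,455),[(488,107),(550,112)])]:
    T=B(*t,15);H=(B(*h[0],15)+B(*h[1],15))/2; d=Q@(H-T)
    print(n,"err",(Q@((T+H)/2-bay(n))).round(1),"len",np.linalg.norm(d).round(1),"ang",np.arctan(d[1]/d[0]).round(3))
E
```

```text
black tile [ 522.29694436 -137.75202135] was (522.4, -137.7)
blue err [ 1.  -2.2] len 128.5 ang 0.027
black err [ 0.2 -1.7] len 134.3 ang -0.017
red err [ 0.5 -1.7] len 125.2 ang 0.015
```

```bash
python3 - <<'E'
from h import *
print(job.finish_job(), env.sense()["t"])
E
```

```text
the job is handed in; nothing more can be done
the job is handed in; nothing more can be done
```

All three pliers now lie in the rack, each in the bay with its own colour tile, and the job is handed in. The robot's clock read about 31 s of the 80 s allowed at the last check. The hand-in gives no verdict.

I measured the final wrist picture against each bay's middle:

| Pliers | Off along the bay (mm, limit 15) | Off across the bay (mm, limit 13) | Angle to the bay (rad, limit 0.2) |
|---|---|---|---|
| Red | 0.5 | 1.7 | 0.015 |
| Black | 0.2 | 1.7 | 0.017 |
| Blue | 1.0 | 2.2 | 0.027 |

- **Height and flatness:** I did not measure these separately. The arm stopped on contact at the expected height for each placing, and the pliers look flat in the picture.
- **Screwdriver and scriber:** both look unmoved by eye compared with the earlier pictures. I did not measure them.
- **Gripper:** it was parked clear of everything, about 220 mm above the board.

No check failed or disagreed.

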